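# Lay the paint brushes in the rest by size

### The job

Lay the four paint brushes in the blue brush rest in order of bristle width: the widest in the notch at the end nearest the jar of lollipop sticks, then down to the narrowest at the other end, one to a notch. Each should lie level across both ridges with the middle of its handle between them, down in its notch, and be let go. Leave the jar, the stack of pots, the sharpener and the tumbler where they stand.

Things in the scene. Friction and masses are not known exactly. Their poses are not given: they have to be found in the camera images.
- brush_a: narrowest of four flat paint brushes, loose on the worktop: bristles 10 mm wide, metal ferrule, flattened wooden handle; 169 mm long, 12 mm thick. Origin: underside of the handle's middle, where to grip it (12 mm wide for 25 mm either way; balances within 15 mm). x along it to the bristles (tail -75, ferrule from +60, tip +94 mm), y across, z up. Starts with bristles away from the robot
- brush_b: second narrowest of four flat paint brushes, loose on the worktop: bristles 21 mm wide, metal ferrule, flattened wooden handle; 184 mm long, 12 mm thick. Origin: underside of the handle's middle, where to grip it (15 mm wide for 25 mm either way; balances within 15 mm). x along it to the bristles (tail -80, ferrule from +60, tip +104 mm), y across, z up. Starts with bristles away from the robot
- brush_c: second widest of four flat paint brushes, loose on the worktop: bristles 32 mm wide, metal ferrule, flattened wooden handle; 196 mm long, 12 mm thick. Origin: underside of the handle's middle, where to grip it (18 mm wide for 25 mm either way; balances within 15 mm). x along it to the bristles (tail -84, ferrule from +60, tip +112 mm), y across, z up. Starts with bristles away from the robot
- brush_d: widest of four flat paint brushes, loose on the worktop: bristles 45 mm wide, metal ferrule, flattened wooden handle; 206 mm long, 12 mm thick. Origin: underside of the handle's middle, where to grip it (21 mm wide for 25 mm either way; balances within 15 mm). x along it to the bristles (tail -88, ferrule from +60, tip +118 mm), y across, z up. Starts with bristles away from the robot
- rest: blue silicone brush rest, fixed: tray 116 x 240 mm, 4 mm floor, 8 mm rim, two notched ridges. Origin: centre of underside; y along the row, x across the ridges (as brushes lie), z up. Ridges at x = -35 and +35 mm, 14 mm thick, open between. Notches in line in both, centred at y = -84, -28, +28, +84 mm: floor 26 mm wide at z = 16 mm, widening to 38 mm at the tooth tops, z = 27 mm
- jar: glass jar of wooden lollipop sticks, 80 mm across, 100 mm tall, sticks to about 125 mm; stands beyond the rest, to its left or right (the sign of its y in the rest's frame tells the nearest end). Origin: centre of its underside, z up
- pots: stack of four nested empty yellow paint pots, 68 mm across, 90 mm tall, beyond the rest on the other side from the jar; a bystander. Origin: centre of its underside, z up
- sharpener: red plastic canister pencil sharpener with a clear bottom, 44 mm across, 56 mm tall; a bystander. Origin: centre of its underside, z up
- tumbler: green glass water tumbler, empty, 68 mm across, 85 mm tall; a bystander. Origin: centre of its underside, z up
Things that resemble listed ones, but are neither listed nor needed, are in the scene too. Leave any green look-alike of the brush_a alone.

How it is judged:
By the outcome, as a careful person would: the job done as asked, in the order asked, and still so for the second after the job is handed in, with the robot touching nothing.
It also fails if it takes over 96 s, if anything falls off the work surface, if the arm or the gripper's body presses on something with over 40 N, if the wrist force passes 120 N, or if a joint passes its speed limit or range.

### The arm

A 7-joint arm with a two-finger parallel gripper is mounted at the origin on the work surface. World frame = base frame: x ahead of the robot, y to its left, z up, the work surface at z = 0. Lengths are in mm, angles in rad, forces in N, time in s.
With the tool pointing down it reaches from about 400 to 875 mm from the base axis. Payload 4.4 kg.
Tool frame: the origin (TCP) lies midway between the tips of the shut fingers; the grasp point (between the pads) lies 19 mm behind it; z points along the fingers, y is the line along which they close (so a half turn about z gives the same grasp; the last joint's range is limited). The gripper opens to 85 mm and grips with 20 to 120 N. Pads are 22 mm wide; open, the fingers measure 114 mm over their backs; the gripper's body (76 mm by 85 mm) begins 54 mm behind the grasp point. The pads swing forward as they close: fully open they stand 13 mm farther back than shut.
Start: joints at [-1.302, 0.628, 0.038, 1.517, -0.027, 0.996, -0.02], TCP at [213.554, 613.932, 231.313] pointing down, gripper open.
Joint ranges: [-3.06, 3.06], [-0.37, 2.12], [-1.25, 1.32], [0.18, 2.47], [-1.1, 4.24], [0.23, 1.98], [-2.94, 2.94]. Speed limits (rad/s): [2.57, 2.57, 3.14, 3.14, 3.14, 3.14, 3.14].

### API

Orientations are given as [roll, pitch, yaw] about the fixed x, y, z axes, in that order (R = Rz(yaw) Ry(pitch) Rx(roll)).
In Python, from cell import ctrl, get_image, get_calibration gives the robot as it stands.
- The arm moves only by the shell command python3 -m creep 'ROWS'. ROWS is JSON, a list of rows, each an object of numbers: "dx", "dy", "dz": the shift along the world's x, y, z normalised to -1 to 1, where 1 is 0.4 m; "rx", "ry", "rz": the turn, a rotation vector about the world's x, y, z normalised to -1 to 1, where 1 is 2 pi rad; "grip": the closure, from -1 (fully open) to 1 (shut). A call has exactly 5 rows; each row is the pose to reach, as a shift and turn from the pose commanded when the call began, turning the shorter way round; what a row does not reach only later rows make up. A row lasts 1/8 s, in which the tool goes at most 62.5 mm and 10.7 degrees, less where a joint would pass 70% of its speed; a pose out of reach is approached as far as the arm can. A call with a number of a shift or a turn outside -1 to 1 is refused whole. A call with a gripper value outside its range is refused whole. The fingers move at their own pace and stop on an object; the grip force is fixed at half the most. Time passes only in rows, so rows that repeat a pose let the fingers close, or fill a call up. It gives the time, the measured TCP pose, the force, the opening and the grip force at its end, in the units of the state.
- ctrl.read_state(): the state, without advancing time (a new reading comes with each control period).
- get_image(name): name is "scene" or "top"; returns the picture (480x640x3 uint8, red, green, blue); there is no depth.
- get_calibration(name): a dict with "mtx" (3x3 intrinsics, pixels), "world_from_camera" (4x4, takes a point from camera to world coordinates). Camera axes: x right, y down, z forward; pixel columns grow to the right and rows downward; lengths in mm; the calibration is good to about 2 mm. A picture is of the moment at which its call begins. get_calibration takes no time and is no camera call.
- ctrl.finish_job(): hands the job in; it is judged then, once.
The state is a dict: "clock": time; "qpos": joint angles; "qd": joint speeds; "tau": joint torques, N m; "eef_pos": TCP position; "tool_rot": TCP orientation; "force": force on the tool from outside, world axes, zero at the start; "torque": the same for the moment, N m; "width": finger opening in mm; "gripper_force": force on a finger pad.
Only numpy, scipy, OpenCV 4.12 (cv2) and the standard library are available. Lean on these libraries where they do the work, as an engineer would, in place of code of your own. Each camera call takes 0.05 s, during which the arm holds its last target. There are 200 camera calls.

## Working session

There is one attempt and no reset: what is moved stays moved. The work goes in short steps, Python scripts to look and compute and a shell command to move; the robot and the scene stay as the last step left them, time stands still between calls to the robot, and variables do not carry over. Pictures are saved under pics/ and viewed, at most 14 in all, crops included, and the job is handed in when it is done.

```bash
mkdir -p pics; ls; python3 - <<'E'
from cell import ctrl,get_image,get_calibration
import cv2,numpy as np
for n in("scene","top"):
    im=get_image(n); cv2.imwrite(f"pics/{n}0.png",im[:,:,::-1]); c=get_calibration(n); print(n,np.round(c["mtx"],1).tolist(),np.round(c["world_from_camera"],3).tolist())
s=ctrl.read_state();print(s)
E
```

```text
pics
scene [[521.7, 0.0, 321.6], [0.0, 521.7, 250.7], [0.0, 0.0, 1.0]] [[0.691, 0.564, -0.452, 1103.552], [0.723, -0.538, 0.433, -535.434], [0.001, -0.626, -0.78, 1054.818], [0.0, 0.0, 0.0, 1.0]]
top [[492.4, 0.0, 315.5], [0.0, 492.4, 243.3], [0.0, 0.0, 1.0]] [[-0.004, -0.997, 0.071, 462.773], [-0.999, 0.002, -0.032, 14.365], [0.032, -0.072, -0.997, 1062.88], [0.0, 0.0, 0.0, 1.0]]
{'clock': 0.1, 'qpos': array([-1.30183119,  0.62921066,  0.03841546,  1.51827623, -0.02700022,
        0.99629808, -0.02000062]), 'qd': array([-0.00132392, -0.00111692, -0.00036735, -0.00186259, -0.00020801,
        0.00076009,  0.00150117]), 'tau': array([ 3.12036078e-03, -5.64534760e+01,  1.23082124e+00, -1.93977535e+01,
        1.13910055e-02,  5.27510099e-03, -2.05387110e-06]), 'eef_pos': array([213.32648708, 613.40352278, 230.50572653]), 'tool_rot': array([-3.13991711e+00, -2.68569094e-06,  2.80685029e+00]), 'force': array([0.18581868, 0.59852303, 0.4151572 ]), 'torque': array([-0.00799475, -0.00043243,  0.00517041]), 'gripper_force': 0.0, 'width': 85.39592421739259}
```

View pics/scene0.png

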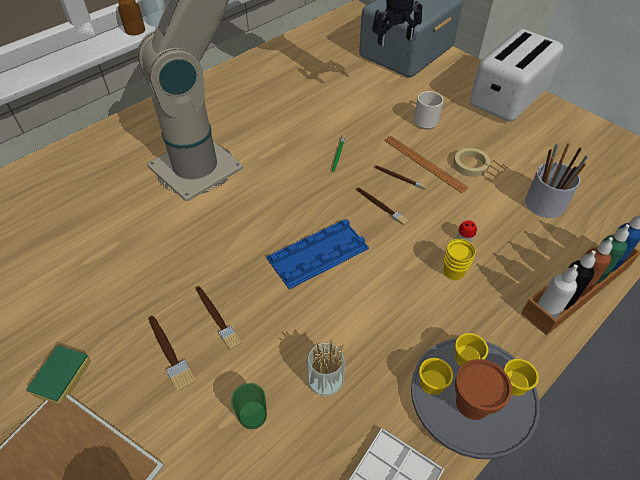

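View pics/top0.png

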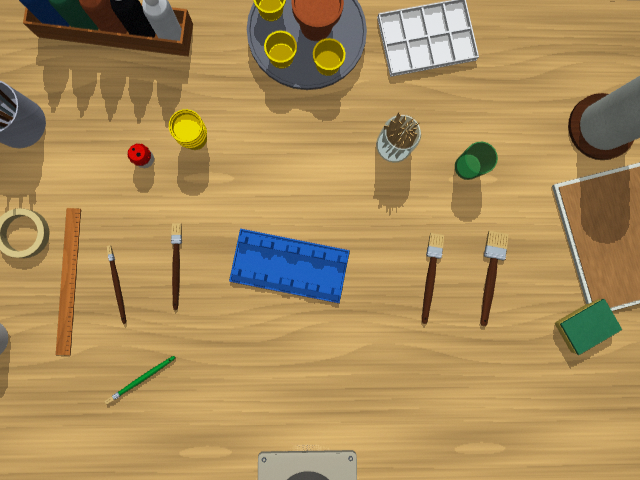

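```bash
cat > h.py <<'E'
from cell import ctrl,get_image,get_calibration
import cv2,numpy as np
def ray(n,uv,z):
    c=get_calibration(n);M=c["world_from_camera"]
    p=cv2.undistortPoints(np.array(uv,float).reshape(-1,1,2),c["mtx"],None).reshape(-1,2)
    d=np.c_[p,np.ones(len(p))]@M[:3,:3].T; o=M[:3,3]
    return o+d*((z-o[2])/d[:,2])[:,None]
def comps(m,amin):
    cs,_=cv2.findContours(m.astype(np.uint8)*255,cv2.RETR_EXTERNAL,cv2.CHAIN_APPROX_NONE)
    return [c.reshape(-1,2) for c in cs if cv2.contourArea(c)>amin]
def axis(n,c,z):  # ends of an elongated mask (world, plane z), centreline fit, length, yaw toward +x
    p=ray(n,c,z)[:,:2]; vx,vy,x0,y0=cv2.fitLine(p.astype(np.float32),cv2.DIST_L2,0,.01,.01).ravel()
    d=np.array([vx,vy]); d*=np.sign(d[0]); s=(p-[x0,y0])@d
    o=np.array([x0,y0]); return o+d*s.min(),o+d*s.max(),np.ptp(s),np.arctan2(d[1],d[0]),d
def handles(n,im):
    h=cv2.cvtColor(im,cv2.COLOR_RGB2HSV).astype(int)
    return (h[...,2]<115)&(h[...,1]>110)&((h[...,0]<15)|(h[...,0]>170))
def rest(n,im,z=8):
    h=cv2.cvtColor(im,cv2.COLOR_RGB2HSV).astype(int)
    c=max(comps((abs(h[...,0]-108)<12)&(h[...,1]>130),500),key=len)
    return cv2.minAreaRect(ray(n,c,z)[:,:2].astype(np.float32)), c
E
python3 - <<'E'
from h import *
for n in("top","scene"):
    im=get_image(n)
    print(n); (c,s,a),_=rest(n,im); print(" rest",np.round(c,1),np.round(s,1),round(a,2))
    for c in comps(handles(n,im),60):
        t,f,L,y,d=axis(n,c,8)
        if 80<L<260 and 300<t[0]<700: print(" h px",c.mean(0).round(),"tail",t.round(1),"end",f.round(1),"L",round(L,1),"yaw",round(np.degrees(y),2))
im=get_image("top")[220:335,80:520]; cv2.imwrite("pics/crop.png",cv2.resize(im,None,fx=1.8,fy=1.8,interpolation=cv2.INTER_CUBIC)[:,:,::-1])
E
```

```text
top
 rest [491.4  37. ] [239.3 114.7] 78.56
 h px [118. 292.] tail [371.6 383.1] end [502.4 412.6] L 134.1 yaw 12.69
 h px [489. 291.] tail [ 361.6 -378.4] end [ 506.2 -406.7] L 147.4 yaw -11.07
 h px [429. 289.] tail [ 367.2 -250.6] end [ 508.6 -274.2] L 143.3 yaw -9.48
 h px [175. 276.] tail [400.  277.8] end [537.5 278. ] L 137.5 yaw 0.08
scene
 rest [493.8  39.1] [245.9 117.7] 78.39
 h px [163. 340.] tail [ 361.9 -378.8] end [ 504.4 -406. ] L 145.0 yaw -10.81
 h px [211. 308.] tail [ 369.7 -251.3] end [ 506.7 -273.6] L 138.9 yaw -9.24
 h px [375. 201.] tail [401.1 277.3] end [535.7 277.6] L 134.5 yaw 0.11
 h px [395. 175.] tail [373.7 383.2] end [501.8 411.5] L 131.2 yaw 12.46
 h px [547. 167.] tail [690.8 826.5] end [758.6 684.2] L 157.6 yaw -64.54
```

View pics/crop.png

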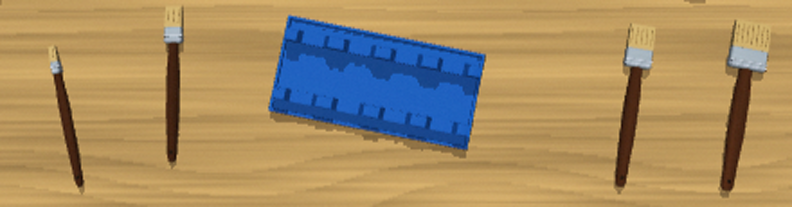

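```bash
python3 -m creep '[{"dx":0.2,"dy":-0.18,"rz":0.0886,"grip":-0.05},{"dx":0.35,"dy":-0.32,"rz":0.0886,"grip":-0.05},{"dx":0.577,"dy":-0.536,"dz":-0.2,"rz":0.0886,"grip":-0.05},{"dx":0.577,"dy":-0.536,"dz":-0.4,"rz":0.0886,"grip":-0.05},{"dx":0.577,"dy":-0.536,"dz":-0.4,"rz":0.0886,"grip":-0.05}]'
```

```text
$[0]: bad value
```

```bash
python3 -m creep '[{"dx":0.2,"dy":-0.18,"dz":0,"rx":0,"ry":0,"rz":0.0886,"grip":-0.05},{"dx":0.35,"dy":-0.32,"dz":0,"rx":0,"ry":0,"rz":0.0886,"grip":-0.05},{"dx":0.577,"dy":-0.536,"dz":-0.2,"rx":0,"ry":0,"rz":0.0886,"grip":-0.05},{"dx":0.577,"dy":-0.536,"dz":-0.4,"rx":0,"ry":0,"rz":0.0886,"grip":-0.05},{"dx":0.577,"dy":-0.536,"dz":-0.4,"rx":0,"ry":0,"rz":0.0886,"grip":-0.05}]'
```

```text
clock: 0.88
eef_pos: [413.0, 429.5, 116.9]
tool_rot: [3.141, 0.001, -2.92]
force: [0.8, 0.6, -0.2]
width: 45.1
gripper_force: 0.0
```

```bash
python3 -m creep '[{"dx":0.078,"dy":-0.075,"dz":0,"rx":0,"ry":0,"rz":0,"grip":-0.05},{"dx":0.078,"dy":-0.075,"dz":-0.1,"rx":0,"ry":0,"rz":0,"grip":-0.05},{"dx":0.078,"dy":-0.075,"dz":-0.19,"rx":0,"ry":0,"rz":0,"grip":-0.05},{"dx":0.078,"dy":-0.075,"dz":-0.19,"rx":0,"ry":0,"rz":0,"grip":-0.05},{"dx":0.078,"dy":-0.075,"dz":-0.19,"rx":0,"ry":0,"rz":0,"grip":-0.05}]'; python3 - <<'E'
from h import *
s=ctrl.read_state();print(s["eef_pos"],s["tool_rot"])
im=get_image("scene");cv2.imwrite("pics/s1.png",cv2.resize(im[100:260,310:510],None,fx=3.5,fy=3.5)[:,:,::-1])
E
```

```text
clock: 1.5
eef_pos: [443.2, 401.2, 42.6]
tool_rot: [3.141, 0.001, -2.92]
force: [0.7, -0.6, 0.3]
width: 45.2
gripper_force: 0.0
[443.19533944 401.20626747  42.60579933] [ 3.14071461e+00  1.27904328e-03 -2.91951315e+00]
```

View pics/s1.png

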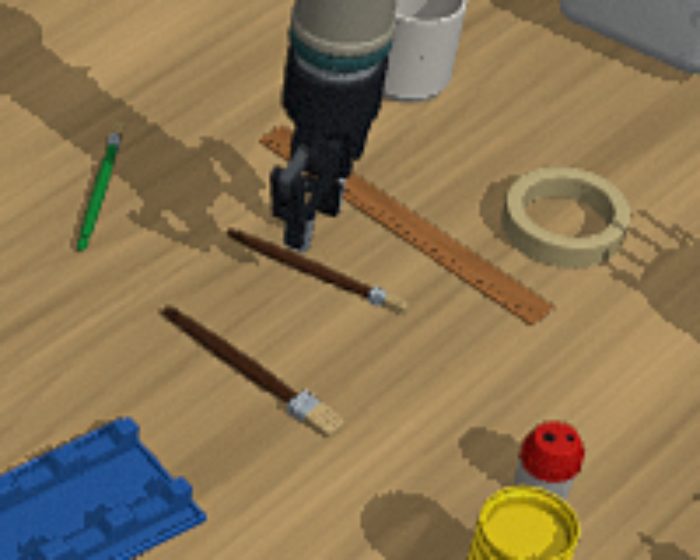

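```bash
python3 -m creep '[{"dx":0.002,"dy":-0.003,"dz":-0.06,"rx":0,"ry":0,"rz":0,"grip":-0.05},{"dx":0.002,"dy":-0.003,"dz":-0.098,"rx":0,"ry":0,"rz":0,"grip":-0.05},{"dx":0.002,"dy":-0.003,"dz":-0.098,"rx":0,"ry":0,"rz":0,"grip":-0.05},{"dx":0.002,"dy":-0.003,"dz":-0.098,"rx":0,"ry":0,"rz":0,"grip":1},{"dx":0.002,"dy":-0.003,"dz":-0.098,"rx":0,"ry":0,"rz":0,"grip":1}]'
```

```text
clock: 2.17
eef_pos: [443.9, 399.8, 3.4]
tool_rot: [3.141, 0.001, -2.92]
force: [-3.0, -2.6, 9.9]
width: 10.3
gripper_force: 61.7
```

```bash
python3 -m creep '[{"dx":0,"dy":0,"dz":0.1,"rx":0,"ry":0,"rz":0,"grip":1},{"dx":0.04,"dy":-0.16,"dz":0.2,"rx":0,"ry":0,"rz":-0.0671,"grip":1},{"dx":0.08,"dy":-0.33,"dz":0.2,"rx":0,"ry":0,"rz":-0.0671,"grip":1},{"dx":0.12,"dy":-0.5,"dz":0.2,"rx":0,"ry":0,"rz":-0.0671,"grip":1},{"dx":0.16,"dy":-0.66,"dz":0.2,"rx":0,"ry":0,"rz":-0.0671,"grip":1}]'
```

```text
clock: 2.8
eef_pos: [500.9, 163.9, 83.2]
tool_rot: [3.141, 0.002, 2.942]
force: [1.4, -0.0, -0.8]
width: 10.0
gripper_force: 59.7
```

```bash
python3 -m creep '[{"dx":0.015,"dy":-0.09,"dz":0,"rx":0,"ry":0,"rz":0,"grip":1},{"dx":0.015,"dy":-0.09,"dz":-0.1,"rx":0,"ry":0,"rz":0,"grip":1},{"dx":0.015,"dy":-0.09,"dz":-0.1,"rx":0,"ry":0,"rz":0,"grip":1},{"dx":0.015,"dy":-0.09,"dz":-0.1,"rx":0,"ry":0,"rz":0,"grip":1},{"dx":0.015,"dy":-0.09,"dz":-0.1,"rx":0,"ry":0,"rz":0,"grip":1}]'; python3 - <<'E'
from h import *
s=ctrl.read_state();print(s["eef_pos"],s["tool_rot"])
a=get_image("scene")[180:320,230:430];b=get_image("top")[200:340,180:380]
cv2.imwrite("pics/s2.png",cv2.resize(np.vstack([a,b]),None,fx=2.1,fy=2.1)[:,:,::-1])
E
```

```text
clock: 3.42
eef_pos: [506.8, 130.4, 43.4]
tool_rot: [3.14, 0.002, 2.943]
force: [-1.2, -0.1, 0.2]
width: 10.0
gripper_force: 59.7
[506.8317475  130.43341123  43.44383495] [3.14027296e+00 1.83856229e-03 2.94319526e+00]
```

View pics/s2.png

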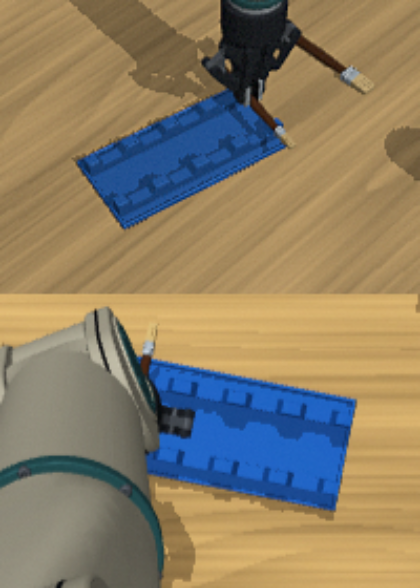

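```bash
python3 -m creep '[{"dx":0.003,"dy":-0.0275,"dz":0,"rx":0,"ry":0,"rz":0,"grip":1},{"dx":0.003,"dy":-0.0275,"dz":0,"rx":0,"ry":0,"rz":0,"grip":1},{"dx":0.003,"dy":-0.0275,"dz":-0.03,"rx":0,"ry":0,"rz":0,"grip":1},{"dx":0.003,"dy":-0.0275,"dz":-0.058,"rx":0,"ry":0,"rz":0,"grip":1},{"dx":0.003,"dy":-0.0275,"dz":-0.058,"rx":0,"ry":0,"rz":0,"grip":1}]'
```

```text
clock: 4.15
eef_pos: [507.0, 118.5, 18.1]
tool_rot: [-3.141, -0.001, 2.942]
force: [0.2, 0.4, 0.2]
width: 10.0
gripper_force: 63.3
```

```bash
python3 -m creep '[{"dx":0,"dy":0,"dz":0,"rx":0,"ry":0,"rz":0,"grip":0.1},{"dx":0,"dy":0,"dz":0,"rx":0,"ry":0,"rz":0,"grip":0.1},{"dx":0,"dy":0,"dz":0.05,"rx":0,"ry":0,"rz":0,"grip":0.1},{"dx":0,"dy":0,"dz":0.15,"rx":0,"ry":0,"rz":0,"grip":0.1},{"dx":0,"dy":0.15,"dz":0.2,"rx":0,"ry":0,"rz":0.032,"grip":0.0}]'; python3 - <<'E'
from h import *
a=get_image("scene")[180:320,230:430];b=get_image("top")[200:340,180:380]
cv2.imwrite("pics/s3.png",cv2.resize(np.vstack([a,b]),None,fx=2.1,fy=2.1)[:,:,::-1])
E
```

```text
clock: 4.78
eef_pos: [508.9, 172.8, 100.2]
tool_rot: [-3.138, 0.002, 3.125]
force: [2.0, 1.2, 0.6]
width: 42.5
gripper_force: 0.0
```

View pics/s3.png

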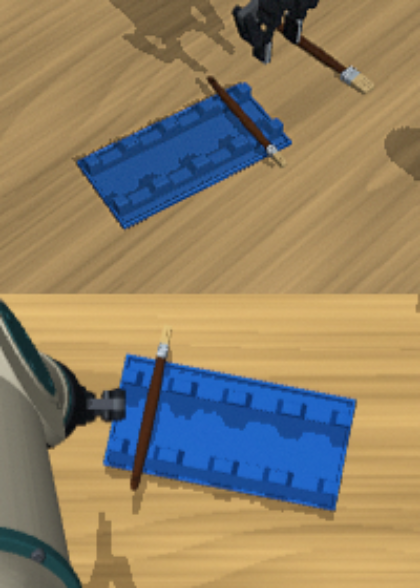

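```bash
python3 -m creep '[{"dx":-0.04,"dy":0.13,"dz":0,"rx":0,"ry":0,"rz":0,"grip":0},{"dx":-0.075,"dy":0.25,"dz":-0.05,"rx":0,"ry":0,"rz":0,"grip":0},{"dx":-0.075,"dy":0.25,"dz":-0.15,"rx":0,"ry":0,"rz":0,"grip":0},{"dx":-0.075,"dy":0.25,"dz":-0.15,"rx":0,"ry":0,"rz":0,"grip":0},{"dx":-0.075,"dy":0.25,"dz":-0.15,"rx":0,"ry":0,"rz":0,"grip":0}]'
```

```text
clock: 5.5
eef_pos: [477.9, 276.9, 39.3]
tool_rot: [-3.141, 0.0, 3.128]
force: [0.7, -0.9, -0.9]
width: 42.6
gripper_force: 0.0
```

```bash
python3 -m creep '[{"dx":0.002,"dy":0.0025,"dz":-0.05,"rx":0,"ry":0,"rz":0.0024,"grip":0},{"dx":0.002,"dy":0.0025,"dz":-0.09,"rx":0,"ry":0,"rz":0.0024,"grip":0},{"dx":0.002,"dy":0.0025,"dz":-0.09,"rx":0,"ry":0,"rz":0.0024,"grip":0},{"dx":0.002,"dy":0.0025,"dz":-0.09,"rx":0,"ry":0,"rz":0.0024,"grip":1},{"dx":0.002,"dy":0.0025,"dz":-0.09,"rx":0,"ry":0,"rz":0.0024,"grip":1}]'
```

```text
clock: 6.12
eef_pos: [478.4, 278.8, 3.4]
tool_rot: [3.141, 0.001, -3.139]
force: [-0.4, 0.1, -0.2]
width: 13.3
gripper_force: 59.8
```

```bash
python3 -m creep '[{"dx":0,"dy":0,"dz":0.1,"rx":0,"ry":0,"rz":0,"grip":1},{"dx":0.01,"dy":-0.12,"dz":0.2,"rx":0,"ry":0,"rz":-0.0322,"grip":1},{"dx":0.02,"dy":-0.27,"dz":0.2,"rx":0,"ry":0,"rz":-0.0322,"grip":1},{"dx":0.03,"dy":-0.42,"dz":0.2,"rx":0,"ry":0,"rz":-0.0322,"grip":1},{"dx":0.046,"dy":-0.536,"dz":0.2,"rx":0,"ry":0,"rz":-0.0322,"grip":1}]'
```

```text
clock: 6.75
eef_pos: [496.5, 61.5, 83.4]
tool_rot: [-3.141, 0.001, 2.941]
force: [1.4, -0.2, 0.2]
width: 13.3
gripper_force: 59.9
```

```bash
python3 -m creep '[{"dx":0,"dy":0.002,"dz":0,"rx":0,"ry":0,"rz":0,"grip":1},{"dx":0,"dy":0.002,"dz":-0.1,"rx":0,"ry":0,"rz":0,"grip":1},{"dx":0,"dy":0.002,"dz":-0.1,"rx":0,"ry":0,"rz":0,"grip":1},{"dx":0,"dy":0.002,"dz":-0.1,"rx":0,"ry":0,"rz":0,"grip":1},{"dx":0,"dy":0.002,"dz":-0.1,"rx":0,"ry":0,"rz":0,"grip":1}]'
```

```text
clock: 7.38
eef_pos: [497.2, 65.7, 43.9]
tool_rot: [3.141, 0.002, 2.943]
force: [-0.1, 0.6, 0.1]
width: 13.2
gripper_force: 59.9
```

```bash
python3 -m creep '[{"dx":0,"dy":-0.003,"dz":-0.03,"rx":0,"ry":0,"rz":0,"grip":1},{"dx":0,"dy":-0.003,"dz":-0.061,"rx":0,"ry":0,"rz":0,"grip":1},{"dx":0,"dy":-0.003,"dz":-0.061,"rx":0,"ry":0,"rz":0,"grip":1},{"dx":0,"dy":-0.003,"dz":-0.061,"rx":0,"ry":0,"rz":0,"grip":1},{"dx":0,"dy":-0.003,"dz":-0.061,"rx":0,"ry":0,"rz":0,"grip":1}]'
```

```text
clock: 8.0
eef_pos: [496.1, 63.8, 17.9]
tool_rot: [-3.141, -0.001, 2.942]
force: [0.1, 0.7, 0.2]
width: 13.1
gripper_force: 63.7
```

```bash
python3 -m creep '[{"dx":0,"dy":0,"dz":0,"rx":0,"ry":0,"rz":0,"grip":0.1},{"dx":0,"dy":0,"dz":0,"rx":0,"ry":0,"rz":0,"grip":0.1},{"dx":0,"dy":0,"dz":0.05,"rx":0,"ry":0,"rz":0,"grip":0.1},{"dx":0,"dy":0,"dz":0.15,"rx":0,"ry":0,"rz":0.0054,"grip":0.1},{"dx":-0.02,"dy":-0.15,"dz":0.2,"rx":0,"ry":0,"rz":0.0054,"grip":0}]' && python3 -m creep '[{"dx":-0.02,"dy":-0.15,"dz":0,"rx":0,"ry":0,"rz":0,"grip":0},{"dx":-0.04,"dy":-0.3,"dz":0,"rx":0,"ry":0,"rz":0,"grip":0},{"dx":-0.07,"dy":-0.45,"dz":0,"rx":0,"ry":0,"rz":0,"grip":0},{"dx":-0.096,"dy":-0.6,"dz":-0.05,"rx":0,"ry":0,"rz":0,"grip":0},{"dx":-0.096,"dy":-0.66,"dz":-0.1,"rx":0,"ry":0,"rz":0,"grip":0}]'
```

```text
clock: 8.62
eef_pos: [491.2, 9.7, 99.8]
tool_rot: [3.137, 0.005, 2.986]
force: [1.7, -1.6, 0.5]
width: 42.5
gripper_force: 0.0
clock: 9.25
eef_pos: [448.6, -263.7, 57.7]
tool_rot: [-3.139, 0.0, 2.97]
force: [0.6, 0.7, 0.3]
width: 42.5
gripper_force: 0.0
```

```bash
python3 -m creep '[{"dx":0.003,"dy":-0.001,"dz":-0.04,"rx":0,"ry":0,"rz":0.001,"grip":0},{"dx":0.003,"dy":-0.001,"dz":-0.04,"rx":0,"ry":0,"rz":0.001,"grip":0},{"dx":0.003,"dy":-0.001,"dz":-0.04,"rx":0,"ry":0,"rz":0.001,"grip":0},{"dx":0.003,"dy":-0.001,"dz":-0.04,"rx":0,"ry":0,"rz":0.001,"grip":0},{"dx":0.003,"dy":-0.001,"dz":-0.04,"rx":0,"ry":0,"rz":0.001,"grip":0}]'; python3 - <<'E'
from h import *
a=get_image("scene")[180:350,170:400];b=get_image("top")[200:340,200:430]
cv2.imwrite("pics/s4.png",cv2.resize(np.vstack([a,b]),None,fx=1.9,fy=1.9)[:,:,::-1])
E
```

```text
clock: 9.88
eef_pos: [452.0, -258.9, 42.6]
tool_rot: [-3.141, 0.001, 2.983]
force: [0.1, 0.3, -0.5]
width: 42.9
gripper_force: 0.0
```

View pics/s4.png

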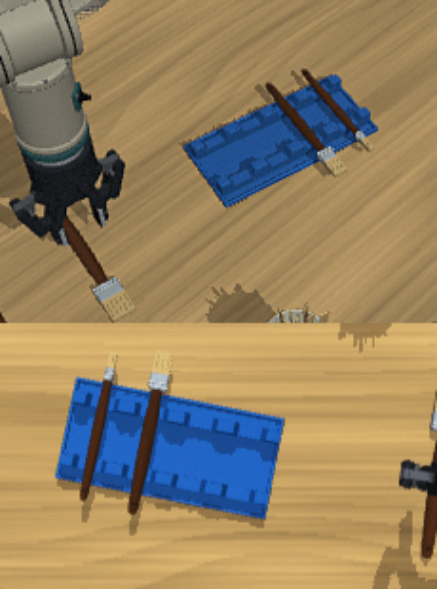

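```bash
python3 -m creep '[{"dx":-0.006,"dy":-0.0137,"dz":-0.03,"rx":0,"ry":0,"rz":-0.001,"grip":0},{"dx":-0.006,"dy":-0.0137,"dz":-0.0975,"rx":0,"ry":0,"rz":-0.001,"grip":0},{"dx":-0.006,"dy":-0.0137,"dz":-0.0975,"rx":0,"ry":0,"rz":-0.001,"grip":0},{"dx":-0.006,"dy":-0.0137,"dz":-0.0975,"rx":0,"ry":0,"rz":-0.001,"grip":1},{"dx":-0.006,"dy":-0.0137,"dz":-0.0975,"rx":0,"ry":0,"rz":-0.001,"grip":1}]'
```

```text
clock: 10.6
eef_pos: [449.4, -265.1, 3.7]
tool_rot: [-3.141, 0.001, 2.976]
force: [0.5, -0.1, 0.0]
width: 15.8
gripper_force: 59.1
```

```bash
python3 -m creep '[{"dx":0,"dy":0,"dz":0.1,"rx":0,"ry":0,"rz":0,"grip":1},{"dx":0.02,"dy":0.13,"dz":0.2,"rx":0,"ry":0,"rz":-0.0054,"grip":1},{"dx":0.04,"dy":0.28,"dz":0.2,"rx":0,"ry":0,"rz":-0.0054,"grip":1},{"dx":0.06,"dy":0.42,"dz":0.2,"rx":0,"ry":0,"rz":-0.0054,"grip":1},{"dx":0.08,"dy":0.56,"dz":0.2,"rx":0,"ry":0,"rz":-0.0054,"grip":1}]' && python3 -m creep '[{"dx":0.008,"dy":0.08,"dz":0,"rx":0,"ry":0,"rz":0,"grip":1},{"dx":0.011,"dy":0.127,"dz":0,"rx":0,"ry":0,"rz":0,"grip":1},{"dx":0.011,"dy":0.127,"dz":-0.08,"rx":0,"ry":0,"rz":0,"grip":1},{"dx":0.011,"dy":0.127,"dz":-0.09,"rx":0,"ry":0,"rz":0,"grip":1},{"dx":0.011,"dy":0.127,"dz":-0.09,"rx":0,"ry":0,"rz":0,"grip":1}]'
```

```text
clock: 11.22
eef_pos: [481.7, -39.1, 83.9]
tool_rot: [3.141, 0.002, 2.942]
force: [1.2, 0.4, -0.3]
width: 16.2
gripper_force: 59.2
clock: 11.85
eef_pos: [485.4, 9.6, 47.4]
tool_rot: [-3.141, -0.0, 2.941]
force: [0.4, -0.1, -0.3]
width: 16.1
gripper_force: 59.2
```

```bash
python3 -m creep '[{"dx":0.001,"dy":0,"dz":-0.03,"rx":0,"ry":0,"rz":0,"grip":1},{"dx":0.001,"dy":0,"dz":-0.069,"rx":0,"ry":0,"rz":0,"grip":1},{"dx":0.001,"dy":0,"dz":-0.069,"rx":0,"ry":0,"rz":0,"grip":1},{"dx":0.001,"dy":0,"dz":-0.069,"rx":0,"ry":0,"rz":0,"grip":1},{"dx":0.001,"dy":0,"dz":-0.069,"rx":0,"ry":0,"rz":0,"grip":1}]'
```

```text
clock: 12.48
eef_pos: [485.6, 9.9, 19.1]
tool_rot: [-3.142, -0.001, 2.942]
force: [0.4, -0.3, -0.5]
width: 16.2
gripper_force: 62.1
```

```bash
python3 -m creep '[{"dx":0,"dy":0,"dz":0,"rx":0,"ry":0,"rz":0,"grip":0.1},{"dx":0,"dy":0,"dz":0,"rx":0,"ry":0,"rz":0,"grip":0.1},{"dx":0,"dy":0,"dz":0.05,"rx":0,"ry":0,"rz":0,"grip":0.1},{"dx":0,"dy":0,"dz":0.15,"rx":0,"ry":0,"rz":0.001,"grip":0.1},{"dx":-0.01,"dy":-0.15,"dz":0.2,"rx":0,"ry":0,"rz":0.001,"grip":0}]' && python3 -m creep '[{"dx":-0.02,"dy":-0.15,"dz":0,"rx":0,"ry":0,"rz":0,"grip":0},{"dx":-0.04,"dy":-0.3,"dz":0,"rx":0,"ry":0,"rz":0,"grip":0},{"dx":-0.06,"dy":-0.45,"dz":0,"rx":0,"ry":0,"rz":0,"grip":0},{"dx":-0.08,"dy":-0.6,"dz":0,"rx":0,"ry":0,"rz":0,"grip":0},{"dx":-0.08,"dy":-0.75,"dz":-0.05,"rx":0,"ry":0,"rz":0,"grip":0}]'
```

```text
clock: 13.1
eef_pos: [484.4, -44.6, 101.0]
tool_rot: [3.138, 0.004, 2.959]
force: [0.9, -0.9, -0.0]
width: 42.9
gripper_force: 0.0
clock: 13.72
eef_pos: [450.0, -351.4, 80.4]
tool_rot: [-3.14, 0.003, 2.948]
force: [1.3, -0.5, -0.2]
width: 42.6
gripper_force: 0.0
```

```bash
python3 -m creep '[{"dx":-0.006,"dy":-0.105,"dz":0,"rx":0,"ry":0,"rz":0,"grip":0},{"dx":-0.006,"dy":-0.105,"dz":-0.1,"rx":0,"ry":0,"rz":0,"grip":0},{"dx":-0.006,"dy":-0.105,"dz":-0.1,"rx":0,"ry":0,"rz":0,"grip":0},{"dx":-0.006,"dy":-0.105,"dz":-0.1,"rx":0,"ry":0,"rz":0,"grip":0},{"dx":-0.006,"dy":-0.105,"dz":-0.1,"rx":0,"ry":0,"rz":0,"grip":0}]'; python3 - <<'E'
from h import *
a=get_image("scene")[180:400,130:400];b=get_image("top")[200:340,210:480]
cv2.imwrite("pics/s5.png",cv2.resize(np.vstack([a,b]),None,fx=1.6,fy=1.6)[:,:,::-1])
E
```

```text
clock: 14.35
eef_pos: [448.7, -390.3, 40.8]
tool_rot: [-3.141, 0.002, 2.95]
force: [-1.1, 0.2, 0.7]
width: 42.5
gripper_force: 0.0
```

View pics/s5.png

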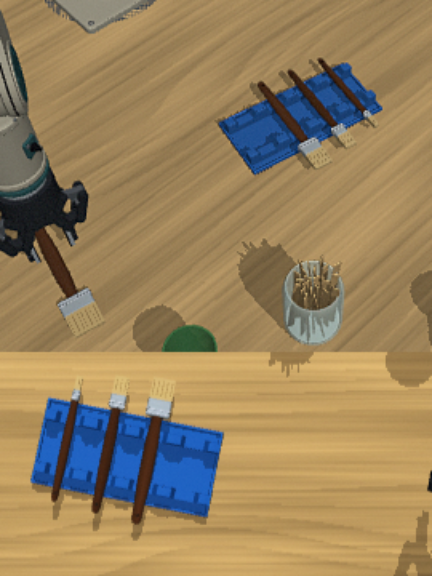

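```bash
python3 -m creep '[{"dx":-0.003,"dy":-0.012,"dz":-0.03,"rx":0,"ry":0,"rz":0,"grip":0},{"dx":-0.003,"dy":-0.012,"dz":-0.0935,"rx":0,"ry":0,"rz":0,"grip":0},{"dx":-0.003,"dy":-0.012,"dz":-0.0935,"rx":0,"ry":0,"rz":0,"grip":0},{"dx":-0.003,"dy":-0.012,"dz":-0.0935,"rx":0,"ry":0,"rz":0,"grip":1},{"dx":-0.003,"dy":-0.012,"dz":-0.0935,"rx":0,"ry":0,"rz":0,"grip":1}]'
```

```text
clock: 15.08
eef_pos: [446.8, -395.8, 2.8]
tool_rot: [-3.141, 0.001, 2.948]
force: [-0.6, -0.2, 0.3]
width: 18.9
gripper_force: 59.9
```

```bash
python3 -m creep '[{"dx":0,"dy":0,"dz":0.1,"rx":0,"ry":0,"rz":0,"grip":1},{"dx":0.01,"dy":0.13,"dz":0.2,"rx":0,"ry":0,"rz":-0.001,"grip":1},{"dx":0.02,"dy":0.28,"dz":0.2,"rx":0,"ry":0,"rz":-0.001,"grip":1},{"dx":0.03,"dy":0.42,"dz":0.2,"rx":0,"ry":0,"rz":-0.001,"grip":1},{"dx":0.05,"dy":0.56,"dz":0.2,"rx":0,"ry":0,"rz":-0.001,"grip":1}]' && python3 -m creep '[{"dx":0.01,"dy":0.14,"dz":0,"rx":0,"ry":0,"rz":0,"grip":1},{"dx":0.02,"dy":0.28,"dz":0,"rx":0,"ry":0,"rz":0,"grip":1},{"dx":0.02,"dy":0.3,"dz":0,"rx":0,"ry":0,"rz":0,"grip":1},{"dx":0.02,"dy":0.3,"dz":-0.08,"rx":0,"ry":0,"rz":0,"grip":1},{"dx":0.02,"dy":0.3,"dz":-0.08,"rx":0,"ry":0,"rz":0,"grip":1}]'
```

```text
clock: 15.7
eef_pos: [466.6, -169.8, 82.8]
tool_rot: [-3.142, 0.002, 2.942]
force: [1.0, -0.4, -1.6]
width: 19.2
gripper_force: 60.0
clock: 16.32
eef_pos: [473.0, -52.0, 49.1]
tool_rot: [-3.14, -0.003, 2.942]
force: [0.2, -0.3, 0.3]
width: 19.2
gripper_force: 59.9
```

```bash
python3 -m creep '[{"dx":0.004,"dy":0.016,"dz":0,"rx":0,"ry":0,"rz":0,"grip":1},{"dx":0.004,"dy":0.016,"dz":-0.02,"rx":0,"ry":0,"rz":0,"grip":1},{"dx":0.004,"dy":0.016,"dz":-0.02,"rx":0,"ry":0,"rz":0,"grip":1},{"dx":0.004,"dy":0.016,"dz":-0.02,"rx":0,"ry":0,"rz":0,"grip":1},{"dx":0.004,"dy":0.016,"dz":-0.02,"rx":0,"ry":0,"rz":0,"grip":1}]'
```

```text
clock: 16.95
eef_pos: [476.0, -45.1, 42.1]
tool_rot: [-3.142, 0.0, 2.942]
force: [-0.4, -0.3, -0.4]
width: 19.3
gripper_force: 59.9
```

```bash
python3 -m creep '[{"dx":-0.002,"dy":0,"dz":-0.03,"rx":0,"ry":0,"rz":0,"grip":1},{"dx":-0.002,"dy":0,"dz":-0.057,"rx":0,"ry":0,"rz":0,"grip":1},{"dx":-0.002,"dy":0,"dz":-0.057,"rx":0,"ry":0,"rz":0,"grip":1},{"dx":-0.002,"dy":0,"dz":-0.057,"rx":0,"ry":0,"rz":0,"grip":1},{"dx":-0.002,"dy":0,"dz":-0.057,"rx":0,"ry":0,"rz":0,"grip":1}]'
```

```text
clock: 17.58
eef_pos: [474.9, -44.9, 18.9]
tool_rot: [-3.142, -0.0, 2.942]
force: [1.2, 0.4, -0.4]
width: 19.1
gripper_force: 62.0
```

```bash
python3 -m creep '[{"dx":0,"dy":0,"dz":0,"rx":0,"ry":0,"rz":0,"grip":0.1},{"dx":0,"dy":0,"dz":0,"rx":0,"ry":0,"rz":0,"grip":0.1},{"dx":0,"dy":0,"dz":0.05,"rx":0,"ry":0,"rz":0,"grip":0.1},{"dx":0,"dy":0,"dz":0.15,"rx":0,"ry":0,"rz":0,"grip":0.1},{"dx":0,"dy":-0.15,"dz":0.25,"rx":0,"ry":0,"rz":0,"grip":0}]' && python3 -m creep '[{"dx":-0.02,"dy":-0.15,"dz":0,"rx":0,"ry":0,"rz":0,"grip":0},{"dx":-0.04,"dy":-0.3,"dz":0,"rx":0,"ry":0,"rz":0,"grip":0},{"dx":-0.06,"dy":-0.45,"dz":0,"rx":0,"ry":0,"rz":0,"grip":0},{"dx":-0.06,"dy":-0.45,"dz":0,"rx":0,"ry":0,"rz":0,"grip":0},{"dx":-0.06,"dy":-0.45,"dz":0,"rx":0,"ry":0,"rz":0,"grip":0}]'; python3 - <<'E'
from h import *
a=get_image("scene");b=get_image("top")
cv2.imwrite("pics/s6.png",cv2.resize(np.vstack([a[190:310,240:400],b[210:330,210:370]]),None,fx=2.4,fy=2.4,interpolation=cv2.INTER_CUBIC)[:,:,::-1])
(c,s,an),_=rest("top",b);th=np.radians(-11.44);ex=np.array([np.cos(th),np.sin(th)]);ey=np.array([-ex[1],ex[0]])
for n,im in(("top",b),("scene",a)):
    for c in comps(handles(n,im),60):
        t,f,L,y,d=axis(n,c,24)
        if 80<L<260 and 300<t[0]<700:
            q=[(p-[491.4,37])@np.c_[ex,ey] for p in(t,f)]; print(n,"tail",q[0].round(1),"ferr",q[1].round(1),"L",round(L,1),"yaw",round(np.degrees(y),1))
E
```

```text
clock: 18.2
eef_pos: [476.2, -93.0, 115.1]
tool_rot: [3.139, 0.001, 2.951]
force: [1.5, -1.4, 0.5]
width: 42.5
gripper_force: 0.0
clock: 18.82
eef_pos: [450.8, -276.6, 113.7]
tool_rot: [3.141, -0.0, 2.941]
force: [-0.1, 0.2, -0.8]
width: 43.1
gripper_force: 0.0
top tail [-86.5 -83.3] ferr [ 60.7 -84.1] L 147.2 yaw -11.8
top tail [-83.5 -27.6] ferr [ 59.9 -28.2] L 143.4 yaw -11.7
top tail [-79.7  26.9] ferr [59.9 26.7] L 139.6 yaw -11.5
top tail [-73.9  82.8] ferr [59.  82.2] L 132.9 yaw -11.7
scene tail [-84.9 -83.6] ferr [ 58.6 -83.8] L 143.6 yaw -11.5
scene tail [-82.4 -28.4] ferr [ 57.5 -28. ] L 139.9 yaw -11.3
scene tail [-78.2  26.8] ferr [56.4 27.3] L 134.6 yaw -11.2
scene tail [-74.2  82.7] ferr [59.2 82.3] L 133.3 yaw -11.6
```

View pics/s6.png

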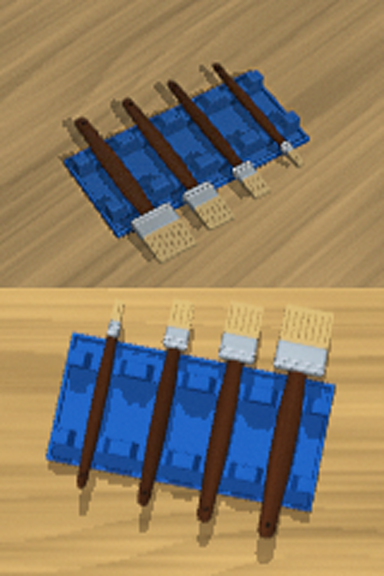

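All four brushes lie in their notches at the right height. Each is within 2 mm of its notch centre and lined up with the rest, with the widest at the jar end. The arm is clear, so I'm handing in.

```bash
python3 -c "
from cell import ctrl
print(ctrl.finish_job())"
```

```text
the job is handed in; nothing more can be done
None
```

The job is handed in: all four brushes lie in the blue rest, widest at the jar end down to narrowest, one to a notch and let go, with about 19 s on the clock.

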